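# Take out the dust filter plate for inspection

### The arm

A 6-joint arm with a two-finger parallel gripper is mounted at the origin on the work surface; the furniture and walls round the work are solid. World frame = base frame: x ahead of the robot, y to its left, z up, the work surface at z = 0. Lengths are in m, angles in degrees, forces in N, time in s.
With the tool pointing down it reaches from about 0.375 to 0.75 m from the base axis. Payload 9 kg.
Tool frame: the origin (TCP) lies at the very end of the fingers, on their centre line; the grasp point (between the pads) lies env.grasp_offset behind it (env.grasp_offset is the distance from the TCP to the grasp point, in m); x points along the fingers, y is the direction in which the jaws open and shut, and the axes are right-handed (so a half turn about x gives the same grasp; the last joint's range is limited). The gripper opens to 85 mm and grips with 20 to 120 N. Pads are 22 mm wide; open, the fingers measure 114 mm over their backs; the gripper's body (76 mm by 85 mm) begins 54 mm behind the grasp point. The pads swing forward as they close: fully open they stand 13 mm farther back than shut.
Start: joints at [53.589, 5.964, 5.575, 89.605, 0, 77.527], TCP at [0.243, 0.548, 0.231] pointing down, gripper open.
Joint ranges: [-171.21, 171.21], [-48.23, 106.86], [-62.78, 66.21], [-105.2, 120.99], [-86.42, 89.51], [-180, 180]. Speed limits (degrees/s): [127.2, 127.2, 147.25, 180, 180, 180].

### API

Orientations are given as a 3x3 rotation matrix whose columns are the frame's x, y, z axes.
In Python, from plant import env gives the robot as it stands.
- The arm moves only by the shell command python3 -m handwheel 'ROWS'. ROWS is JSON, one flat list of numbers, 7 for each row, row after row: the shift along the tool's x, y, z as a fraction of full scale, then the turn, a rotation vector about the tool's x, y, z as a fraction of full scale, then the opening, from 0 (shut) to 1 (fully open). A call has 1 to 10 rows; each row is the pose to reach, as a shift and turn from the pose commanded when the call began, along the tool's axes at that moment; what a row does not reach only later rows make up. Full scale, the value 1, is 0.1 m for a shift and 60 degrees for a turn. A row lasts 1/10 s, in which the tool goes at most 50 mm and 8.59 degrees, less where a joint would pass 70% of its speed; a pose out of reach is approached as far as the arm can. A call with a number of a shift or a turn outside -1 to 1 is refused whole. A call with a gripper value outside its range is refused whole. The fingers move at their own pace and stop on an object; the grip force is fixed at half the most. Time passes only in rows, so rows that repeat a pose let the fingers close. It gives the time, the measured TCP pose, the force and the opening at its end, in the units of the state.
- env.observe(): the state, without advancing time (a new reading comes with each control period).
- env.get_image(name): name is "scene" or "top" or "wrist"; returns the picture (420x560x3 uint8, red, green, blue); there is no depth.
- env.calibration(name): a dict with "fx", "fy", "cx", "cy" (pixels), "extrinsics" (4x4, takes a point from world to camera coordinates). Camera axes: x right, y up, looking along -z (the intrinsics and any distortion apply to the point x, -y, -z); pixel columns grow to the right and rows downward; lengths in m; the calibration is good to about 2 mm. A picture is of the moment at which its call begins: read the wrist's pose just before it. calibration takes no time and is no camera call; for the wrist camera it gives the pose at the moment of the call.
- env.close_job(): hands the job in, once; it reports no verdict.
The state is a dict: "time": time; "joints": joint angles; "joint_vel": joint speeds; "joint_torque": joint torques, N m; "ee_pos": TCP position; "tcp_rot": TCP orientation; "contact_force": force on the tool from outside, world axes, zero at the start; "ft_torque": the same for the moment, N m; "grip_width": finger opening in m.
Only numpy, scipy, OpenCV 4.12 (cv2) and the standard library are available. Lean on these libraries where they do the work, as an engineer would, in place of code of your own. Each camera call takes 0.05 s, during which the arm holds its last target. There are 200 camera calls.

### The job

The eraser was left on the cover flap of the small bench dust-filter unit: put it into the open drawer of the tool chest and let go of it. Then lift the unit's red flap (it has a steel bar handle) until it stands wide open past upright, and draw the filter plate with the orange tab up out of the slot beneath. Finish while still holding the plate in the gripper, upright and at rest about 10 cm above the middle of the shallow metal dust tray with its broad side along the tray's long side, leaving the flap open, never setting the plate down and not shifting the tablet.

Things in the scene. Friction and masses are not known exactly. Their poses are not given: they have to be found in the camera images.
- eraser: Blue and white eraser, 19 x 42 x 13 mm (x, y, z), 14 g, lying on the closed flap; origin at the centre of its underside. Long along its own y; grip it across x (19 mm).
- drawer_floor (a point): Point on the open drawer's floor, midway across it, near the middle of the part that is out. Inside width 69 mm along this point's y; the part that is out runs along x from 47 mm before this point (drawer front, -x) to 37-57 mm behind it, where the chest top begins. Drawer walls rise 37 mm (front 43 mm), the chest top 57 mm above this floor. The drawer slides easily along x.
- filter_unit: Grey bench dust-filter unit, fixed, 124 (x) x 180 (y) x 120 mm without flap; origin at the centre of its underside on the table, front faces its -x, yaw varies. Under the flap: open chamber 112 x 168 mm inside, walls 6 mm, rim at z = 120 mm, floor at z = 76 mm; in that floor a slot 22 (x) x 114 mm (y) centred on the origin, its bottom at z = 12.5 mm.
- flap (a joint): Hinge of the unit's red cover flap (rad): 0 shut, grows as its front edge is lifted, 1.9 at the stop. It stays where it is left (stiff hinge; 2 to 4 N at the bar move it). Flap 123 (x) x 182 (y) x 5 mm, its top 125 mm above the table when shut; the hinge line runs along the unit's y.
- flap_bar (a point): Centre of the flap's round steel bar handle: 10 mm thick, parallel to the unit's y, 60 mm free between its posts, 26 mm free height between it and the flap. Shut, it lies 43.5 mm in front (-x) of the unit's origin, 156 mm above the table. It turns between gripping fingers, so the gripper may keep pointing down while the flap swings.
- flap_hinge (a point): Middle of the flap's hinge line, 60.5 mm behind (+x of) the unit's origin, 120 mm above the table. Shut, the bar lies 104 mm in front of and 36 mm above it.
- filter_plate: Filter plate, about 120 g, in the slot, hidden until the flap opens: black frame, white pleats, 18 (x) x 110 (y) x 80 mm (z up); origin at the centre of its lower edge (12.5 mm above the table at the start). An orange tab 12 (x) x 40 (y) x 24 mm stands on the middle of its upper edge (z = 80 to 104 mm). In the slot its frame rises 16 mm above the chamber floor; same yaw as the unit.
- plate_tab (a point): Middle of the orange pull tab, 92 mm above the plate's lower edge, on its centre line; same axes as the plate.
- dust_tray: Shallow open steel tray, fixed, 100 (x) x 170 (y, the long side) x 22 mm, walls 4 mm; origin at the centre of its underside on the table, yaw varies.
- tablet: Small dark drawing tablet, 79 x 158 x 9 mm, lying flat right of the unit; a bystander, not to be shifted. Origin at the centre of its underside.
Things that resemble listed ones, but are neither listed nor needed, are in the scene too. Of the things that look like the eraser, the smaller one is meant.

How it is judged:
By the outcome, as a careful person would: the job done as asked, in the order asked, and still so for the second after the job is handed in, while the arm keeps its last pose, push and grip.
It also fails if it takes over 67 s, if anything falls off the work surface, if the arm or the gripper's body presses on something with over 40 N, if the wrist force passes 120 N, or if a joint passes its speed limit or range.

## Working session

There is one attempt and no reset: what is moved stays moved. The work goes in short steps, Python scripts to look and compute and a shell command to move; the robot and the scene stay as the last step left them, time stands still between calls to the robot, and variables do not carry over. Pictures are saved under pics/ and viewed, about 8 in all and at most 12, crops included, and the job is handed in when it is done.

```bash
mkdir -p pics; ls
python3 - <<'E'
from plant import env
import cv2,numpy as np
s=env.observe();print(s['time'],s['ee_pos'],np.round(s['tcp_rot'],3).tolist(),s['grip_width'],env.grasp_offset)
for n in ['top','scene']:
    c=env.calibration(n);print(n,{k:(np.round(v,4).tolist()) for k,v in c.items()})
    cv2.imwrite(f'pics/{n}0.png',env.get_image(n)[:,:,::-1])
E
```

```text
pics
0.0 [0.24321773 0.54811931 0.23050194] [[-0.001, 0.406, 0.914], [-0.001, 0.914, -0.406], [-1.0, -0.001, -0.0]] 0.08562819957489573 0.0187
top {'fx': 482.7688, 'fy': 482.7688, 'cx': 282.6505, 'cy': 206.1473, 'extrinsics': [[0.0294, -0.9995, 0.0112, -0.0774], [0.9904, 0.0307, 0.1348, -0.5314], [-0.1351, 0.0072, 0.9908, -1.1023], [0.0, 0.0, 0.0, 1.0]]}
scene {'fx': 405.5651, 'fy': 405.5651, 'cx': 278.3903, 'cy': 208.2078, 'extrinsics': [[0.7887, -0.6145, 0.0167, -0.4476], [0.3822, 0.5115, 0.7696, -0.2762], [-0.4815, -0.6006, 0.6383, -0.7197], [0.0, 0.0, 0.0, 1.0]]}
```

View pics/top0.png

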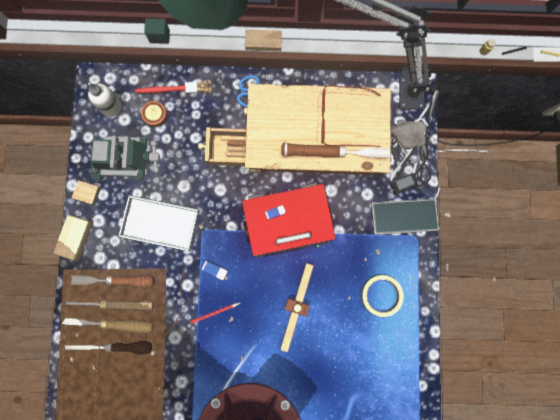

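View pics/scene0.png

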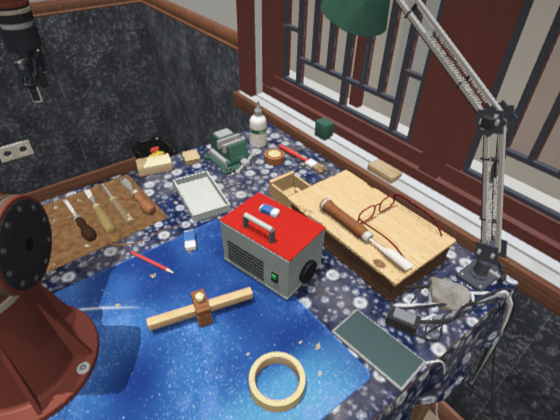

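The top view shows a blue/white eraser on the red flap at (275,212), with a larger lookalike on the mat at (214,270). The flap bar is at (293,239), the tray at (159,222) and the open drawer at (225,146). The tablet is at (405,216). I choose the flap eraser because it is smaller and lies on the flap. Next I measure and check a close crop.

```bash
cat > h.py <<'E'
import numpy as np,cv2
from plant import env
def ray(n,uv,z,c=None):
    c=c or env.calibration(n);E=np.array(c['extrinsics']);R=E[:3,:3];o=-R.T@E[:3,3]
    uv=np.atleast_2d(uv).astype(float)
    d=np.c_[(uv[:,0]-c['cx'])/c['fx'],-(uv[:,1]-c['cy'])/c['fy'],-np.ones(len(uv))]@R
    return o+d*((z-o[2])/d[:,2])[:,None]
def proj(n,P,c=None):
    c=c or env.calibration(n);E=np.array(c['extrinsics']);p=np.atleast_2d(P)@E[:3,:3].T+E[:3,3]
    return np.c_[c['cx']+c['fx']*p[:,0]/-p[:,2],c['cy']-c['fy']*p[:,1]/-p[:,2]]
def rect(n,mask,z,c=None):
    k=max(cv2.findContours(mask.astype(np.uint8),0,1)[0],key=cv2.contourArea)[:,0]
    P=ray(n,k,z,c)[:,:2];(ce,sz,a)=cv2.minAreaRect((P*1000).astype(np.float32))
    return np.round(ce,1),np.round(sz,1),round(a,1)
def grab(n):
    return env.get_image(n)
def togo(T,R):
    """shift (fraction) & rotvec (fraction) from present measured pose, tool axes"""
    from scipy.spatial.transform import Rotation as Q
    s=env.observe();R0=s['tcp_rot'];return np.round(R0.T@(np.array(T)-s['ee_pos'])/.1,3),np.round(Q.from_matrix(R0.T@R).as_rotvec(degrees=True)/60,3)
def down(yaw):
    "tool down, jaw axis y at yaw deg from world x"
    a=np.radians(yaw);y=np.array([np.cos(a),np.sin(a),0]);x=np.array([0,0,-1.]);return np.c_[x,y,np.cross(x,y)]
E
python3 - <<'E'
from h import *
im=cv2.imread('pics/top0.png');b,g,r=[im[:,:,i].astype(int) for i in range(3)]
reg=np.zeros(b.shape,bool);reg[175:262,235:345]=1
print('flap',rect('top',cv2.morphologyEx(((r>130)&(g<80)&reg).astype(np.uint8),3,np.ones((9,9))),.125))
reg[:]=0;reg[190:255,112:205]=1
print('tray',rect('top',cv2.morphologyEx((((r+g+b)>480)&reg).astype(np.uint8),2,np.ones((3,3))),.022))
reg[:]=0;reg[200:224,260:290]=1
er=(~((r>120)&(g<70)))&reg
print('eraser',rect('top',er,.138))
reg[:]=0;reg[230:247,270:320]=1
print('bar',rect('top',(g>110)&reg,.158))
print('drawer corners z.045',np.round(ray('top',[[206,130],[205,161],[246,129],[246,163]],.045),3).tolist())
cv2.imwrite('pics/c1.png',np.hstack([cv2.resize(im[115:265,195:345],(600,600),interpolation=2)]))
E
```

```text
flap (array([493.6, -73.8]), array([124.2, 182.8]), 13.4)
tray (array([485.2, 228.3]), array([161.9, 143.1]), 80.2)
eraser (array([507.6, -43.4]), array([49.7, 62.3]), 1.8)
bar (array([451.5, -83.4]), array([11.1, 72.9]), 13.0)
drawer corners z.045 [[0.71, 0.127, 0.045], [0.634, 0.126, 0.045], [0.716, 0.032, 0.045], [0.633, 0.029, 0.045]]
```

View pics/c1.png

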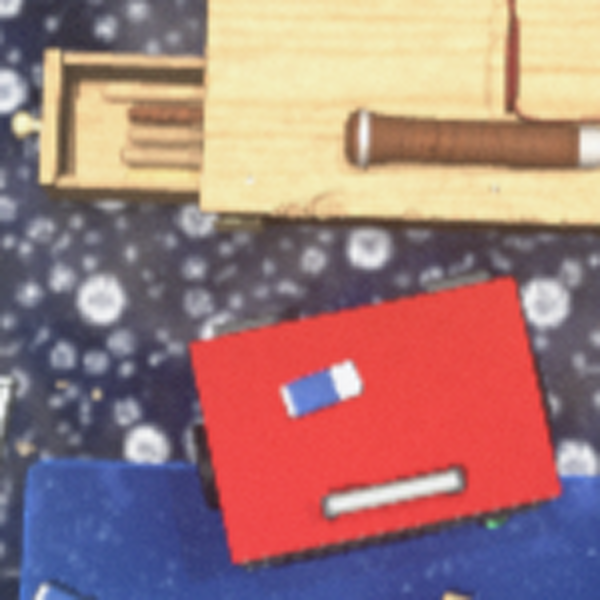

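The crop confirms the eraser at crop (321,390), which is image (275,212), and a bar that matches its predicted position. The drawer opens toward +y and already holds thin sticks. I now refine the eraser, tray and drawer height.

Run:
```python
from h import *
im=cv2.imread('pics/top0.png');b,g,r=[im[:,:,i].astype(int) for i in range(3)]
reg=np.zeros(b.shape,bool);reg[200:224,260:290]=1
print('eraser',rect('top',(b>110)&reg,.135))
print('tray',np.round(ray('top',[[127,197],[198,206],[190,249],[119,239]],.022)*1000).tolist())
# drawer front top corner heights: top (206.5,128),(205,161) vs scene
for z in (.04,.055,.07): print(z,np.round(proj('scene',np.r_[ray('top',[[207,128],[205,162]],z),ray('top',[[246,172]],z+.014)]),0).tolist())
s=cv2.imread('pics/scene0.png')
cv2.imwrite('pics/c2.png',np.hstack([cv2.resize(s[165:225,255:335],(800,600),interpolation=2)]))
```

```text
eraser (array([507.6, -44.7]), array([19.8, 44.1]), 21.9)
tray [[546.0, 311.0, 22.0], [530.0, 140.0, 22.0], [427.0, 154.0, 22.0], [445.0, 322.0, 22.0]]
0.04 [[293.0, 174.0], [269.0, 185.0], [285.0, 203.0]]
0.055 [[293.0, 171.0], [268.0, 181.0], [285.0, 199.0]]
0.07 [[292.0, 167.0], [268.0, 178.0], [284.0, 195.0]]
```

View pics/c2.png

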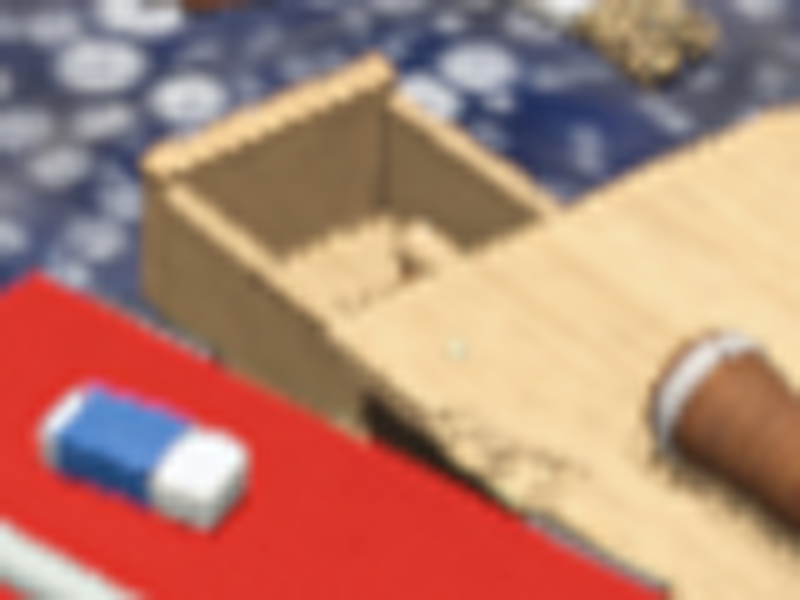

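Two-view consistency puts the drawer front top at z≈0.055, so the floor is ≈0.012 and the drawer point is about (0.670, 0.076). The tray centre is about (0.487, 0.232) at yaw −5.7°. The unit is about (0.4946, −0.0736) at yaw 13.4°, and the eraser is at (0.508, −0.045) at yaw 22°. Moving above the eraser now.

```bash
python3 -m handwheel '[0,-0.45,0.5,0.37,0,0,0.5, 0,-0.9,1,0.733,0,0,0.5, 0,-0.9,1,0.733,0,0,0.5, 0,-0.9,1,0.733,0,0,0.5, 0,-0.9,1,0.733,0,0,0.5, 0,-0.9,1,0.733,0,0,0.5]'
python3 -m handwheel '[0,0.02,0.5,0,0,0,0.5, 0,0.04,1,0,0,0,0.5]'
python3 -m handwheel '[0,0.02,0.5,0,0,0,0.5, 0,0.04,1,0,0,0,0.5]'
python3 -m handwheel '[0,0.02,0.5,0,0,0,0.5, 0,0.04,1,0,0,0,0.5]'
python3 -m handwheel '[0,0.02,0.5,0,0,0,0.5, 0,0.04,1,0,0,0,0.5, 0,0.04,1,0,0,0,0.5, 0,0.04,1,0,0,0,0.5, 0,0.04,1,0,0,0,0.5]'
python3 - <<'E'
from h import *
s=env.observe();print(s['ee_pos'],s['time'],s['grip_width']);print(togo([.508,-.045,.20],down(22)))
E
```

```text
time: 0.7
ee_pos: [0.2984, 0.4253, 0.2311]
tcp_rot: [[-0.0, 0.928, 0.373], [-0.0, 0.373, -0.928], [-1.0, -0.0, 0.0]]
contact_force: [0.8, 0.9, 0.9]
grip_width: 0.0425
time: 0.9
ee_pos: [0.3391, 0.3342, 0.2308]
tcp_rot: [[-0.001, 0.924, 0.383], [-0.0, 0.383, -0.924], [-1.0, -0.001, 0.0]]
contact_force: [1.3, -0.1, 0.3]
grip_width: 0.0426
time: 1.1
ee_pos: [0.381, 0.242, 0.2311]
tcp_rot: [[0.0, 0.925, 0.381], [0.0, 0.381, -0.925], [-1.0, 0.0, -0.0]]
contact_force: [1.3, 0.5, 1.1]
grip_width: 0.0427
time: 1.3
ee_pos: [0.4225, 0.1507, 0.2313]
tcp_rot: [[0.0, 0.925, 0.381], [0.0, 0.381, -0.925], [-1.0, 0.0, -0.0]]
contact_force: [0.8, 0.3, 0.2]
grip_width: 0.0427
time: 1.8
ee_pos: [0.4631, 0.062, 0.2312]
tcp_rot: [[-0.0, 0.926, 0.378], [0.0, 0.378, -0.926], [-1.0, -0.0, -0.001]]
contact_force: [0.1, 0.1, -0.7]
grip_width: 0.0426
[0.46309082 0.0619839  0.23119109] 1.8 0.042629936694861426
(array([0.311, 0.011, 1.16 ]), array([ 0.004, -0.001,  0.   ]))
```

```bash
python3 -m handwheel '[0,0,0.5,0,0,0,0.5, 0.1,0.01,1,0,0,0,0.5, 0.2,0.01,1,0,0,0,0.5]' >/dev/null
python3 -m handwheel '[0.11,0,0.16,0,0,0,0.5, 0.11,0,0.16,0,0,0,0.5, 0.11,0,0.16,0,0,0,0.5, 0.11,0,0.16,0,0,0,0.5]'
python3 - <<'E'
from h import *
c=env.calibration('wrist');im=grab('wrist');cv2.imwrite('pics/w1.png',im[:,:,::-1])
r,g,b=[im[:,:,i].astype(int) for i in range(3)]
print({k:np.round(v,1).tolist() for k,v in c.items() if k!='extrinsics'},proj('wrist',[[.508,-.045,.138],[.452,-.0837,.156]],c))
print(rect('wrist',cv2.morphologyEx(((b>100)).astype(np.uint8),2,np.ones((3,3))),.135,c))
E
```

```text
time: 2.5
ee_pos: [0.508, -0.045, 0.2009]
tcp_rot: [[0.001, 0.926, 0.377], [-0.0, 0.377, -0.926], [-1.0, 0.001, 0.0]]
contact_force: [0.1, -0.2, -0.1]
grip_width: 0.0428
{'fx': 339.7, 'fy': 339.7, 'cx': 284.1, 'cy': 211.2} [[284.166067   229.11103151]
 [176.05611388 262.20510276]]
(array([662.8,  -4.2]), array([178.4, 164.8]), 85.2)
```

View pics/w1.png

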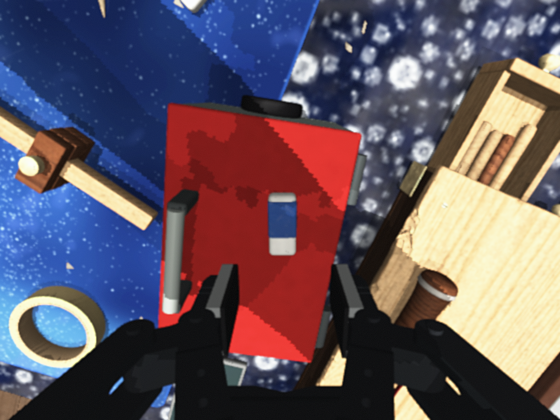

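The wrist view shows the eraser at (282,224), aligned with the jaws and about 3 mm off along its length. The bar is at (175,250). Correcting the offset and grasping.

```bash
python3 -m handwheel '[0.3,-0.01,-0.03,0,0,0,0.5, 0.55,-0.01,-0.03,0,0,0,0.5, 0.73,-0.01,-0.03,0,0,0,0.5, 0.73,-0.01,-0.03,0,0,0,0.5, 0.73,-0.01,-0.03,0,0,0,0, 0.73,-0.01,-0.03,0,0,0,0, 0.73,-0.01,-0.03,0,0,0,0, 0.73,-0.01,-0.03,0,0,0,0, 0.73,-0.01,-0.03,0,0,0,0, 0.73,-0.01,-0.03,0,0,0,0]'
python3 -m handwheel '[-0.2,0,0,0,0,0,0, -0.5,0,0,0,0,0,0, -0.9,0,0,0,0,0,0, -0.9,0,0,0,0,0,0, -0.9,0,0,0,0,0,0, -0.9,0,0,0,0,0,0]'
python3 - <<'E'
from h import *
print(togo([.670,.077,.20],down(90)),togo([.670,.077,.20],down(-90)),env.observe()['joints'])
E
```

```text
time: 3.55
ee_pos: [0.5068, -0.0437, 0.1291]
tcp_rot: [[0.002, 0.927, 0.376], [-0.0, 0.376, -0.927], [-1.0, 0.002, 0.001]]
contact_force: [-0.6, 1.8, 7.5]
grip_width: 0.0168
time: 4.15
ee_pos: [0.5057, -0.0435, 0.2166]
tcp_rot: [[-0.001, 0.927, 0.376], [0.0, 0.376, -0.927], [-1.0, -0.001, -0.001]]
contact_force: [-0.2, 1.3, -0.4]
grip_width: 0.0169
(array([ 0.165,  1.976, -0.499]), array([-1.132e+00, -1.000e-03,  0.000e+00])) (array([ 0.165,  1.976, -0.499]), array([1.868e+00, 0.000e+00, 1.000e-03])) [-1.97108369e+01 -1.03278837e+01 -1.18726987e+01  8.85044989e+01
  3.39413913e-03  4.82087977e+01]
```

```bash
python3 -m handwheel '[0,0.5,-0.12,0,0,0,0, 0,1,-0.25,0,0,0,0]' >/dev/null
python3 -m handwheel '[0,0.4,-0.1,-0.14,0,0,0, 0,0.8,-0.2,-0.28,0,0,0, 0,0.976,-0.25,-0.42,0,0,0, 0,0.976,-0.25,-0.57,0,0,0, 0,0.976,-0.25,-0.71,0,0,0, 0,0.976,-0.25,-0.85,0,0,0, 0,0.976,-0.25,-1,0,0,0, 0,0.976,-0.25,-1,0,0,0]' >/dev/null
python3 -m handwheel '[0.3,0,0,-0.132,0,0,0, 0.6,0,0,-0.132,0,0,0, 0.6,0,0,-0.132,0,0,0, 0.6,0,0,-0.132,0,0,0]'
python3 - <<'E'
from h import *
c=env.calibration('wrist');im=grab('wrist');cv2.imwrite('pics/w2.png',im[:,:,::-1])
print(proj('wrist',[[.71,.125,.055],[.63,.125,.055],[.67,.03,.069],[.67,.077,.012]],c))
print(togo([.670,.077,.026],down(90)))
E
```

```text
time: 5.55
ee_pos: [0.6671, 0.0752, 0.1569]
tcp_rot: [[-0.002, 0.003, 1.0], [0.0, 1.0, -0.003], [-1.0, 0.0, -0.002]]
contact_force: [-0.5, 0.6, 0.1]
grip_width: 0.017
[[346.62481677 261.45583992]
 [352.6969346  162.13056808]
 [221.98985042 220.8650428 ]
 [286.27402636 198.63208158]]
(array([1.324, 0.018, 0.02 ]), array([-0.002,  0.001, -0.   ]))
```

View pics/w2.png

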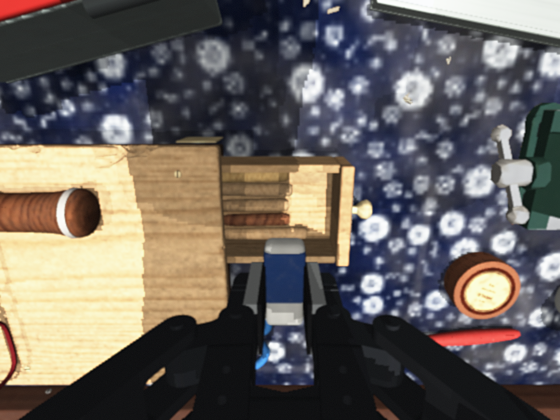

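The wrist view agrees with the drawer estimate: front wall at (347,212), rails at rows 158 and 265. Sticks lie on the floor at columns 222–290. I will release slightly toward the drawer front (y≈0.083), descending and opening part way.

```bash
python3 -m handwheel '[0.3,0.08,0.03,0,0,0,0, 0.7,0.08,0.03,0,0,0,0, 0.9,0.08,0.03,0,0,0,0, 0.9,0.08,0.03,0,0,0,0]' >/dev/null
python3 -m handwheel '[0.2,0,0,0,0,0,0, 0.4,0,0,0,0,0,0, 0.4,0,0,0,0,0,0, 0.4,0,0,0,0,0,0.15, 0.4,0,0,0,0,0,0.36, 0.4,0,0,0,0,0,0.36, 0.4,0,0,0,0,0,0.36, 0.4,0,0,0,0,0,0.36]'
python3 -m handwheel '[-0.4,0,0,0,0,0,0.36, -0.9,0,0,0,0,0,0.36, -1,0,0,0,0,0,0.36, -1,0,0,0,0,0,0.36]'
python3 -m handwheel '[-0.4,0,0,0,0,0,0.36, -0.9,0,0,0,0,0,0.36, -1,0,0,0,0,0,0.36, -1,0,0,0,0,0,0.36]'
python3 - <<'E'
from h import *
c=env.calibration('wrist');im=grab('wrist');t=cv2.resize(grab('top')[100:260,170:345],(460,420))
cv2.imwrite('pics/w3.png',np.hstack([cv2.resize(im,None,fx=.6,fy=.6),t[:252]])[:,:,::-1])
print(togo([.452,-.0837,.24],down(13.4)))
E
```

```text
time: 6.8
ee_pos: [0.671, 0.0832, 0.0279]
tcp_rot: [[0.001, 0.0, 1.0], [0.0, 1.0, -0.0], [-1.0, 0.0, 0.001]]
contact_force: [-0.5, -0.2, -1.1]
grip_width: 0.0306
time: 7.2
ee_pos: [0.6726, 0.0831, 0.1306]
tcp_rot: [[0.005, -0.0, 1.0], [-0.0, 1.0, 0.0], [-1.0, -0.0, 0.005]]
contact_force: [-0.0, 0.3, 0.3]
grip_width: 0.0308
time: 7.6
ee_pos: [0.6716, 0.0832, 0.2283]
tcp_rot: [[0.002, -0.0, 1.0], [-0.0, 1.0, 0.0], [-1.0, -0.0, 0.002]]
contact_force: [0.3, -0.3, -0.8]
grip_width: 0.0303
(array([-0.147, -1.669, -2.182]), array([ 1.277, -0.002,  0.002]))
```

View pics/w3.png

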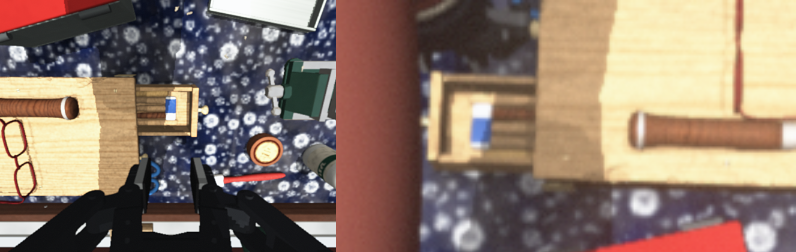

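The eraser lies flat in the drawer, released, at (171,108) in the wrist view and (481,127) in the top crop. Next is the flap bar.

```bash
python3 -m handwheel '[0,-0.4,-0.5,0,0,0,0.5, 0,-0.85,-1,0,0,0,0.5, 0,-0.85,-1,0,0,0,0.5]' >/dev/null
python3 -m handwheel '[0,-0.4,-0.5,0.14,0,0,0.5, 0,-0.82,-1,0.28,0,0,0.5, 0,-0.82,-1,0.42,0,0,0.5, 0,-0.82,-1,0.57,0,0,0.5, 0,-0.82,-1,0.71,0,0,0.5, 0,-0.82,-1,0.85,0,0,0.5, 0,-0.82,-1,1,0,0,0.5, 0,-0.82,-1,1,0,0,0.5]'>/dev/null
python3 -m handwheel '[0,-0.16,-0.09,0.14,0,0,0.5, 0,-0.16,-0.09,0.277,0,0,0.5, 0,-0.16,-0.09,0.277,0,0,0.5, 0,-0.16,-0.09,0.277,0,0,0.5]'
python3 - <<'E'
from h import *
c=env.calibration('wrist');im=grab('wrist');cv2.imwrite('pics/w4.png',im[:,:,::-1])
R=down(13.4);ux=R[:,1];uy=np.array([-ux[1],ux[0],0]);b=np.array([.452,-.0837,.156])
print(proj('wrist',[b-.03*uy,b+.03*uy],c).round())
print(togo([.452,-.0837,.1375],R))
E
```

```text
time: 9.2
ee_pos: [0.4522, -0.0838, 0.2263]
tcp_rot: [[-0.001, 0.971, 0.238], [0.001, 0.238, -0.971], [-1.0, -0.001, -0.001]]
contact_force: [0.4, -0.5, 0.0]
grip_width: 0.0428
[[284. 265.]
 [284. 181.]]
(array([ 0.89 , -0.002, -0.001]), array([ 0.005, -0.001,  0.001]))
```

View pics/w4.png

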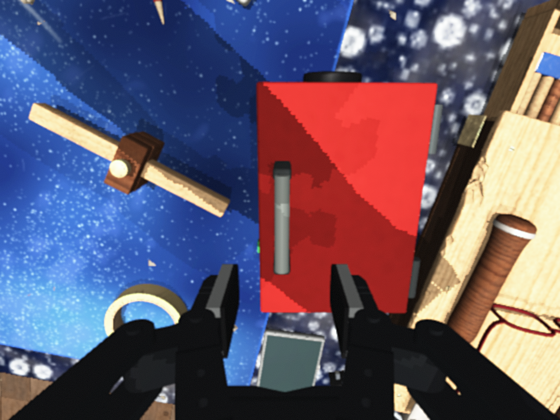

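The bar spans (282,165)–(282,273), about 2 mm from prediction. Grasping it and computing the arc.

```bash
python3 -m handwheel '[0.4,-0.01,-0.03,0,0,0,0.5, 0.7,-0.01,-0.03,0,0,0,0.5, 0.89,-0.01,-0.03,0,0,0,0.5, 0.89,-0.01,-0.03,0,0,0,0.5, 0.89,-0.01,-0.03,0,0,0,0, 0.89,-0.01,-0.03,0,0,0,0, 0.89,-0.01,-0.03,0,0,0,0, 0.89,-0.01,-0.03,0,0,0,0, 0.89,-0.01,-0.03,0,0,0,0, 0.89,-0.01,-0.03,0,0,0,0]'
cat > arc.py <<'E'
from h import *
from scipy.spatial.transform import Rotation as Q
g=env.grasp_offset
def pose(th,ph,yaw=13.4):
    R0=down(yaw);ux=R0[:,1];z=np.array([0,0,1.]);a=np.radians(160.9)-th
    bar=110.06e-3*(np.cos(a)*ux+np.sin(a)*z);p=np.radians(ph)
    uy=np.cross(z,ux)
    R=Q.from_rotvec(p*uy).as_matrix()@R0
    return bar+g*R[:,0],R
def rows(ths,phs,th0,ph0):
    p0,R0=pose(th0,ph0)
    for t,p in zip(ths,phs):
        q,R=pose(t,p);print('th%.2f'%t,np.round(np.r_[R0.T@(q-p0)/.1,Q.from_matrix(R0.T@R).as_rotvec(degrees=True)/60],3).tolist())
E
python3 - <<'E'
from arc import *
T=np.arange(0,1.86,.0925);P=np.interp(T,[0,.9,1.85],[0,0,15])
for i in (0,7,14): rows(T[i+1:i+8],P[i+1:i+8],T[i],P[i]);print()
print(pose(0,0),env.observe()['ee_pos'])
E
```

```text
time: 10.25
ee_pos: [0.4499, -0.082, 0.1398]
tcp_rot: [[-0.002, 0.973, 0.232], [-0.002, 0.232, -0.973], [-1.0, -0.002, 0.002]]
contact_force: [-9.5, -1.7, 6.7]
grip_width: 0.0079
th0.09 [-0.095, 0.038, -0.0, 0.0, 0.0, 0.0]
th0.18 [-0.185, 0.084, -0.0, 0.0, 0.0, 0.0]
th0.28 [-0.271, 0.138, -0.0, 0.0, 0.0, 0.0]
th0.37 [-0.352, 0.201, -0.0, 0.0, 0.0, 0.0]
th0.46 [-0.426, 0.27, -0.0, 0.0, 0.0, 0.0]
th0.55 [-0.494, 0.346, -0.0, 0.0, 0.0, 0.0]
th0.65 [-0.554, 0.428, -0.0, 0.0, 0.0, 0.0]

th0.74 [-0.053, 0.087, 0.0, 0.0, 0.0, 0.0]
th0.83 [-0.097, 0.179, 0.0, 0.0, 0.0, 0.0]
th0.93 [-0.133, 0.273, 0.0, 0.0, -0.0, -0.007]
th1.02 [-0.16, 0.366, 0.0, 0.0, 0.0, -0.031]
th1.11 [-0.177, 0.462, 0.0, 0.0, 0.0, -0.055]
th1.20 [-0.186, 0.558, 0.0, 0.0, -0.0, -0.08]
th1.29 [-0.185, 0.655, -0.0, 0.0, -0.0, -0.104]

th1.39 [-0.001, 0.097, 0.0, 0.0, 0.0, -0.024]
th1.48 [0.008, 0.194, -0.0, 0.0, -0.0, -0.049]
th1.57 [0.026, 0.289, -0.0, -0.0, 0.0, -0.073]
th1.67 [0.053, 0.382, -0.0, -0.0, 0.0, -0.097]
th1.76 [0.089, 0.473, -0.0, -0.0, 0.0, -0.122]
th1.85 [0.133, 0.559, 0.0, -0.0, 0.0, -0.146]

(array([-0.10116974, -0.02410203,  0.0173136 ]), array([[ 0.        ,  0.97277588,  0.2317479 ],
       [ 0.        ,  0.2317479 , -0.97277588],
       [-1.        ,  0.        ,  0.        ]])) [ 0.44993191 -0.08199578  0.13980155]
```

```bash
python3 -m handwheel '[-0.095,0.038,0,0,0,0,0, -0.185,0.084,0,0,0,0,0, -0.271,0.138,0,0,0,0,0, -0.352,0.201,0,0,0,0,0, -0.426,0.27,0,0,0,0,0, -0.494,0.346,0,0,0,0,0, -0.554,0.428,0,0,0,0,0, -0.554,0.428,0,0,0,0,0]'
python3 - <<'E'
from arc import *
p=pose(.6475,0)[0]-pose(0,0)[0];print('expected',p+np.array([.45,-.082,.1375]))
E
```

```text
time: 11.05
ee_pos: [0.4916, -0.0722, 0.1978]
tcp_rot: [[-0.001, 0.973, 0.232], [-0.003, 0.232, -0.973], [-1.0, -0.002, 0.003]]
contact_force: [-18.8, -0.5, 25.6]
grip_width: 0.0074
expected [ 0.49160914 -0.0720873   0.1929435 ]
```

The force on the tool is purely radial and outward (about 32 N), so my arc runs slightly inside the bar's true arc. I shift the rest outward by about 4 mm.

```bash
python3 -m handwheel '[-0.05,-0.02,0,0,0,0,0, -0.1,0.06,0,0,0,0,0, -0.14,0.16,0,0,0,0,0, -0.175,0.255,0,0,0,-0.007,0, -0.175,0.255,0,0,0,-0.007,0]'
python3 - <<'E'
from arc import *
p=pose(.925,0.4)[0]-pose(0,0)[0];print('expected',p+np.array([.45,-.082,.1375]))
E
```

```text
time: 11.55
ee_pos: [0.5182, -0.0657, 0.2129]
tcp_rot: [[-0.006, 0.973, 0.232], [-0.003, 0.232, -0.973], [-1.0, -0.006, 0.001]]
contact_force: [-1.6, -0.8, 5.8]
grip_width: 0.0076
expected [ 0.51813351 -0.06576831  0.2062185 ]
```

Run:
```python
from arc import *
T=np.array([.925,1.0,1.08,1.16,1.24,1.32]);P=np.interp(T,[.925,1.85],[.4,15]);rows(T[1:],P[1:],T[0],P[0])
T=np.array([1.32,1.4,1.48,1.56,1.64]);P=np.interp(T,[.925,1.85],[.4,15]);rows(T[1:],P[1:],T[0],P[0])
T=np.array([1.64,1.72,1.8,1.85]);P=np.interp(T,[.925,1.85],[.4,15]);rows(T[1:],P[1:],T[0],P[0])
```

```text
th1.00 [-0.023, 0.075, -0.0, 0.0, 0.0, -0.02]
th1.08 [-0.041, 0.157, -0.0, 0.0, 0.0, -0.041]
th1.16 [-0.052, 0.241, -0.0, 0.0, -0.0, -0.062]
th1.24 [-0.056, 0.325, 0.0, 0.0, 0.0, -0.083]
th1.32 [-0.054, 0.408, -0.0, -0.0, 0.0, -0.104]
th1.40 [0.001, 0.084, 0.0, 0.0, -0.0, -0.021]
th1.48 [0.008, 0.167, -0.0, 0.0, 0.0, -0.042]
th1.56 [0.022, 0.25, 0.0, 0.0, 0.0, -0.063]
th1.64 [0.044, 0.331, 0.0, 0.0, 0.0, -0.084]
th1.72 [0.021, 0.081, -0.0, -0.0, 0.0, -0.021]
th1.80 [0.048, 0.161, -0.0, -0.0, -0.0, -0.042]
th1.85 [0.069, 0.209, -0.0, -0.0, 0.0, -0.055]
```

```bash
python3 -m handwheel '[-0.023,0.075,0,0,0,-0.02,0, -0.041,0.157,0,0,0,-0.041,0, -0.052,0.241,0,0,0,-0.062,0, -0.056,0.325,0,0,0,-0.083,0, -0.054,0.408,0,0,0,-0.104,0, -0.054,0.408,0,0,0,-0.104,0]'
```

```text
time: 12.15
ee_pos: [0.5587, -0.0561, 0.2182]
tcp_rot: [[-0.11, 0.966, 0.232], [-0.028, 0.231, -0.973], [-0.994, -0.113, 0.001]]
contact_force: [2.4, 0.2, 6.0]
grip_width: 0.0077
```

Force is low, so I continue.

```bash
python3 -m handwheel '[0,0.084,0,0,0,-0.021,0, 0.005,0.167,0,0,0,-0.042,0, 0.02,0.25,0,0,0,-0.063,0, 0.04,0.331,0,0,0,-0.084,0, 0.04,0.331,0,0,0,-0.084,0]'
python3 -m handwheel '[0.021,0.081,0,0,0,-0.021,0, 0.048,0.161,0,0,0,-0.042,0, 0.069,0.209,0,0,0,-0.055,0, 0.069,0.209,0,0,0,-0.055,0]'
python3 - <<'E'
from h import *
cv2.imwrite('pics/s2.png',np.hstack([cv2.resize(grab('scene')[120:330,190:400],(400,400)),cv2.resize(grab('top')[150:300,210:360],(400,400))])[:,:,::-1])
s=env.observe();gp=s['ee_pos']-env.grasp_offset*s['tcp_rot'][:,0]
H=np.array([.494+.0605*.9728,-.0736+.0605*.2317,.12]);d=gp-H;u=d[0]*.9728+d[1]*.2317
print('bar angle->theta',np.radians(160.9)-np.arctan2(d[2],u),np.hypot(u,d[2]),'force',s['contact_force'])
E
```

```text
time: 12.65
ee_pos: [0.59, -0.0485, 0.2096]
tcp_rot: [[-0.195, 0.953, 0.232], [-0.047, 0.227, -0.973], [-0.98, -0.201, 0.001]]
contact_force: [1.3, -0.4, 4.5]
grip_width: 0.0073
time: 13.05
ee_pos: [0.6088, -0.044, 0.1986]
tcp_rot: [[-0.248, 0.94, 0.232], [-0.06, 0.224, -0.973], [-0.967, -0.255, 0.001]]
contact_force: [4.6, 0.9, 3.1]
grip_width: 0.0076
bar angle->theta 1.8119921328213524 0.11534139262884299 force [6.00691209 0.76677762 3.78907738]
```

View pics/s2.png

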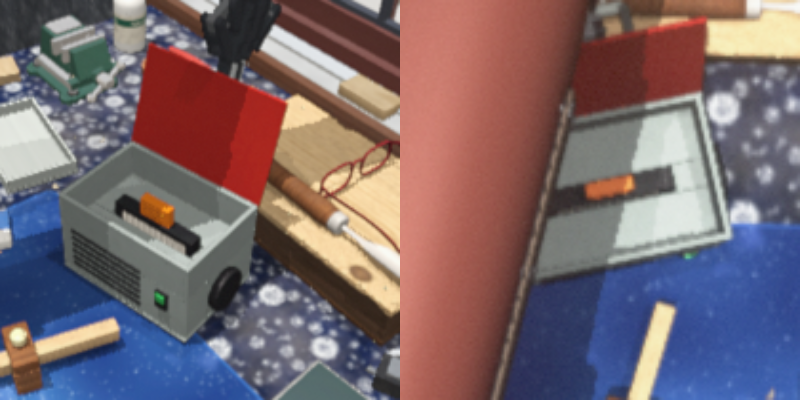

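The flap stands past upright (about 1.8 rad) and the plate's orange tab shows in the slot: scene crop (157,208), top crop (610,188). Opening slightly and withdrawing along the tool axis.

```bash
python3 -m handwheel '[0,0,0,0,0,0,0.12, 0,0,0,0,0,0,0.2, 0,0,0,0,0,0,0.2, -0.1,0.02,0,0,0,0,0.2, -0.3,0.03,0,0,0,0,0.2, -0.6,0.03,0,0,0,0,0.2, -0.9,0.03,0,0,0,0,0.2, -0.9,0.03,0,0,0,0,0.2]'
python3 - <<'E'
from h import *
o=np.array([.494,-.0736])
print(togo([*o,.30],down(13.4)),env.observe()['joints'].round())
im=grab('top');cv2.imwrite('pics/t3.png',im[:,:,::-1])
E
```

```text
time: 13.95
ee_pos: [0.6337, -0.0382, 0.2877]
tcp_rot: [[-0.247, 0.941, 0.232], [-0.061, 0.223, -0.973], [-0.967, -0.254, 0.002]]
contact_force: [0.1, -0.2, 0.7]
grip_width: 0.0169
(array([ 0.247, -1.425,  0.021]), array([-0.   ,  0.002,  0.245])) [-12.  35.  46. 114.  -6.  65.]
```

```bash
python3 -m handwheel '[0,-0.3,0,0,0,0.05,0.4, 0.03,-0.6,0,0,0,0.12,0.4, 0.1,-1,0.01,0,0,0.245,0.4, 0.1,-1,0.01,0,0,0.245,0.4, 0.1,-1,0.01,0,0,0.245,0.4]'
python3 - <<'E'
from h import *
print(togo([.494,-.0736,.21],down(13.4)))
E
```

```text
time: 14.5
ee_pos: [0.5329, -0.0618, 0.2986]
tcp_rot: [[-0.004, 0.973, 0.231], [-0.0, 0.231, -0.973], [-1.0, -0.004, -0.001]]
contact_force: [1.0, -1.2, 0.2]
grip_width: 0.034
(array([ 0.888, -0.402,  0.025]), array([-0.001, -0.001,  0.004]))
```

```bash
python3 -m handwheel '[0.1,-0.402,0.025,0,0,0,0.4, 0.5,-0.402,0.025,0,0,0,0.4, 0.888,-0.402,0.025,0,0,0,0.4, 0.888,-0.402,0.025,0,0,0,0.4, 0.888,-0.402,0.025,0,0,0,0.4]'
python3 - <<'E'
from h import *
c=env.calibration('wrist');im=grab('wrist')
r,g,b=[im[:,:,i].astype(int) for i in range(3)]
print(rect('wrist',(r>130)&(g>60)&(g<170)&(b<70)&(np.arange(420)<330)[:,None],.1165,c))
print(togo([.494,-.0736,.096],down(13.4)))
cv2.imwrite('pics/w5.png',im[:,:,::-1])
E
```

```text
time: 15.0
ee_pos: [0.4963, -0.0735, 0.211]
tcp_rot: [[-0.007, 0.973, 0.231], [-0.0, 0.231, -0.973], [-1.0, -0.007, -0.001]]
contact_force: [-0.2, -0.4, 0.9]
grip_width: 0.0345
(array([676.9, -38.5]), array([  6.8, 184. ]), 13.6)
(array([ 1.165, -0.027, -0.011]), array([-0.   ,  0.   ,  0.004]))
```

View pics/w5.png

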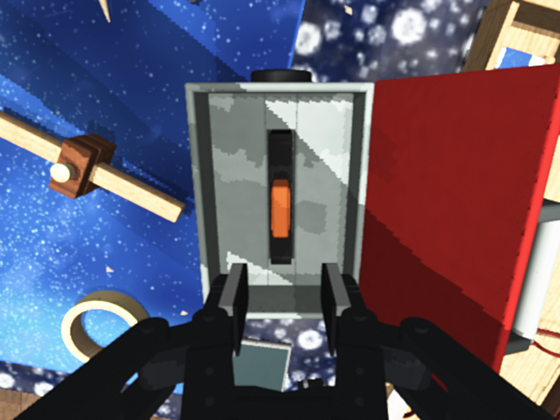

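The tab is at (281,209), near the gripper centre line, and the open flap is at right. I compute the offset.

Run:
```python
from h import *
p=ray('wrist',[[281,209],[280,182],[281,237]],.1165);print(p.round(4).tolist())
t=p[0].copy();t[2]=.097;print(togo(t,down(13.4)))
```

```text
[[0.494, -0.0716, 0.1165], [0.4886, -0.0518, 0.1165], [0.4991, -0.0935, 0.1165]]
(array([ 1.155, -0.022, -0.03 ]), array([-0.   ,  0.   ,  0.004]))
```

```bash
python3 -m handwheel '[0.3,-0.022,-0.03,0,0,0.004,0.4, 0.6,-0.022,-0.03,0,0,0.004,0.4, 0.9,-0.022,-0.03,0,0,0.004,0.4, 0.9,-0.022,-0.03,0,0,0.004,0.4]' >/dev/null
python3 -m handwheel '[0.15,0,0,0,0,0,0.4, 0.255,0,0,0,0,0,0.4, 0.255,0,0,0,0,0,0.4, 0.255,0,0,0,0,0,0, 0.255,0,0,0,0,0,0, 0.255,0,0,0,0,0,0, 0.255,0,0,0,0,0,0, 0.255,0,0,0,0,0,0]'
```

```text
time: 16.25
ee_pos: [0.4944, -0.0718, 0.0967]
tcp_rot: [[0.0, 0.973, 0.231], [-0.001, 0.231, -0.973], [-1.0, 0.0, 0.001]]
contact_force: [-1.1, -0.4, 6.0]
grip_width: 0.0108
```

Gripped at 10.8 mm with small forces. Lifting slowly.

```bash
python3 -m handwheel '[-0.05,0,0,0,0,0,0, -0.15,0,0,0,0,0,0, -0.25,0,0,0,0,0,0, -0.35,0,0,0,0,0,0, -0.45,0,0,0,0,0,0, -0.55,0,0,0,0,0,0, -0.65,0,0,0,0,0,0, -0.75,0,0,0,0,0,0, -0.75,0,0,0,0,0,0]'
python3 -m handwheel '[-0.15,0,0,0,0,0,0, -0.3,0,0,0,0,0,0, -0.45,0,0,0,0,0,0, -0.6,0,0,0,0,0,0, -0.72,0,0,0,0,0,0, -0.72,0,0,0,0,0,0, -0.72,0,0,0,0,0,0]'
python3 - <<'E'
from h import *
print(togo([.487,.232,.242],down(-5.7)),env.observe()['joints'].round())
E
```

```text
time: 17.15
ee_pos: [0.4947, -0.0718, 0.1725]
tcp_rot: [[0.001, 0.973, 0.231], [-0.001, 0.231, -0.973], [-1.0, 0.001, 0.001]]
contact_force: [0.8, -0.1, -1.3]
grip_width: 0.0109
time: 17.85
ee_pos: [0.4942, -0.0716, 0.2429]
tcp_rot: [[-0.001, 0.973, 0.231], [-0.0, 0.231, -0.973], [-1.0, -0.001, 0.0]]
contact_force: [0.3, 1.4, -1.8]
grip_width: 0.0106
(array([ 0.008,  0.633, -2.97 ]), array([0.318, 0.   , 0.001])) [-23. -11. -10.  91.  -0.  53.]
```

```bash
python3 -m handwheel '[0,0.03,-0.15,0,0,0,0, 0,0.1,-0.45,0,0,0,0, 0,0.16,-0.75,0,0,0,0, 0,0.21,-0.99,0,0,0,0]' >/dev/null
python3 -m handwheel '[0,0.06,-0.25,0,0,0,0, 0,0.1,-0.5,0,0,0,0, 0,0.16,-0.75,0,0,0,0, 0,0.21,-0.99,0,0,0,0]' >/dev/null
python3 -m handwheel '[0,0.06,-0.25,0.05,0,0,0, 0,0.1,-0.5,0.1,0,0,0, 0,0.16,-0.75,0.17,0,0,0, 0,0.2,-0.9,0.23,0,0,0, 0,0.21,-0.99,0.29,0,0,0, 0,0.21,-0.99,0.318,0,0,0, 0,0.21,-0.99,0.318,0,0,0, 0,0.21,-0.99,0.318,0,0,0]'
python3 - <<'E'
from h import *
im=grab('wrist');s=grab('scene');t=grab('top')
cv2.imwrite('pics/w6.png',np.hstack([cv2.resize(im,(400,300)),cv2.resize(s[90:330,100:420],(400,300))])[:,:,::-1])
print(togo([.487,.232,.20],down(-5.7)))
c=env.calibration('wrist');R=down(-5.7);ux=R[:,1];uy=np.array([-ux[1],ux[0],0])
print(proj('wrist',[np.array([.487,.232,.022])+a*ux*.05+b*uy*.085 for a in(-1,1) for b in (-1,1)],c).round()*.714)
E
```

```text
time: 19.45
ee_pos: [0.4864, 0.2317, 0.2425]
tcp_rot: [[-0.001, 0.995, -0.098], [-0.0, -0.098, -0.995], [-1.0, -0.001, 0.0]]
contact_force: [0.0, -1.5, -1.2]
grip_width: 0.0107
(array([ 0.427,  0.003, -0.005]), array([0.   , 0.   , 0.001]))
[[172.788 176.358]
 [167.79   67.116]
 [233.478 176.358]
 [238.476  67.116]]
```

View pics/w6.png

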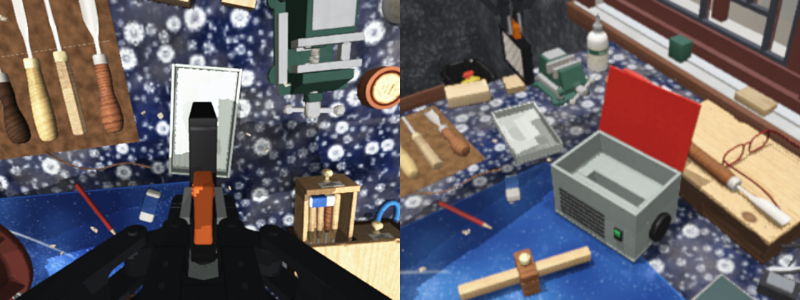

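The wrist view shows the held plate over the tray and the eraser still in the drawer. The scene view shows the flap open and the chamber empty. The tray looks 2–3° more turned than I estimated, so I refine its pose numerically.

```bash
python3 - <<'E'
from h import *
im=cv2.imread('pics/top0.png').astype(int)
reg=np.zeros(im.shape[:2],np.uint8);reg[190:256,112:206]=1
for th in(130,150,170):
  for k in (5,9):
    m=((im.min(2)>th)*reg).astype(np.uint8);m=cv2.morphologyEx(cv2.morphologyEx(m,3,np.ones((5,5))),2,np.ones((k,k)));print(th,k,rect('top',m,.022))
E
python3 - <<'E'
from h import *
im=cv2.imread('pics/w6.png')
c=env.calibration('wrist')
uv=np.array([[174,64],[242,68],[232,178],[170,175]])*1.4
p=ray('wrist',uv,.022,c);print(p.round(3).tolist(),p.mean(0))
E
```

```text
130 5 (array([490.2, 238.2]), array([206.7, 154.4]), 89.7)
130 9 (array([488.8, 243.1]), array([196.9, 145.4]), 85.9)
150 5 (array([486.4, 238.3]), array([186. , 142.4]), 80.5)
150 9 (array([486.4, 232.1]), array([179.9, 132.6]), 73.3)
170 5 (array([486.6, 238.8]), array([183.2, 140.9]), 79.5)
170 9 (array([493.7, 233.8]), array([174.7, 120.7]), 78.1)
[[0.455, 0.324, 0.022], [0.55, 0.31, 0.022], [0.525, 0.14, 0.022], [0.425, 0.156, 0.022]] [0.48885034 0.23242714 0.022     ]
```

Run:
```python
from h import *
from scipy.stats import theilslopes
c=env.calibration('wrist');im=grab('wrist');cv2.imwrite('pics/w7.png',im[:,:,::-1])
g=cv2.GaussianBlur(im.min(2).astype(np.float32),(3,3),0)
yy=np.arange(100,235,3);gx=np.gradient(g,axis=1)
def edge(a,b,s):
    us=[]
    for y in yy:
        x0=int(a[0]+(b[0]-a[0])*(y-a[1])/(b[1]-a[1]));w=s*gx[y,x0-10:x0+11];us.append(x0-10+np.argmax(w))
    k,i,_,_=theilslopes(us,yy);p=ray('wrist',[[k*y+i,y] for y in(100,235)],.022,c)
    d=p[0]-p[1];print(round(k,3),p.round(4).tolist(),np.degrees(np.arctan2(-d[0],d[1])),np.std(us-k*yy-i))
edge((243.6,90),(238,245),1);edge((339,95),(325,249),-1)
```

```text
-0.028 [[0.4496, 0.3149, 0.022], [0.4245, 0.1683, 0.022]] -9.720057013746088 2.79663598623528
-0.1 [[0.5447, 0.3054, 0.022], [0.5212, 0.1587, 0.022]] -9.090578094572281 3.0268347155174715
```

Both tray edges give a yaw of about −9°, so I turn 3.3° more and lower until the plate's lower edge is at z≈0.11.

```bash
python3 -m handwheel '[0.1,0.01,0,0.055,0,0,0, 0.25,0.01,0,0.055,0,0,0, 0.4,0.01,0,0.055,0,0,0, 0.47,0.01,0,0.055,0,0,0, 0.47,0.01,0,0.055,0,0,0, 0.47,0.01,0,0.055,0,0,0, 0.47,0.01,0,0.055,0,0,0, 0.47,0.01,0,0.055,0,0,0, 0.47,0.01,0,0.055,0,0,0, 0.47,0.01,0,0.055,0,0,0]'
python3 - <<'E'
from h import *
s=grab('scene');t=grab('top');cv2.imwrite('pics/f.png',np.hstack([cv2.resize(s[90:330,120:400],(400,343)),cv2.resize(t[110:290,190:450],(400,277))[:,:] if 0 else cv2.resize(t[90:300,80:445],(400,343))])[:,:,::-1])
print(env.observe()['joint_vel'].round(2),env.observe()['time'])
E
```

```text
time: 20.65
ee_pos: [0.4877, 0.2319, 0.196]
tcp_rot: [[-0.001, 0.988, -0.156], [-0.0, -0.156, -0.988], [-1.0, -0.001, 0.0]]
contact_force: [-0.1, -0.0, -0.9]
grip_width: 0.0107
[-0.14  0.01 -0.03 -0.09 -0.09  0.04] 20.75
```

View pics/f.png

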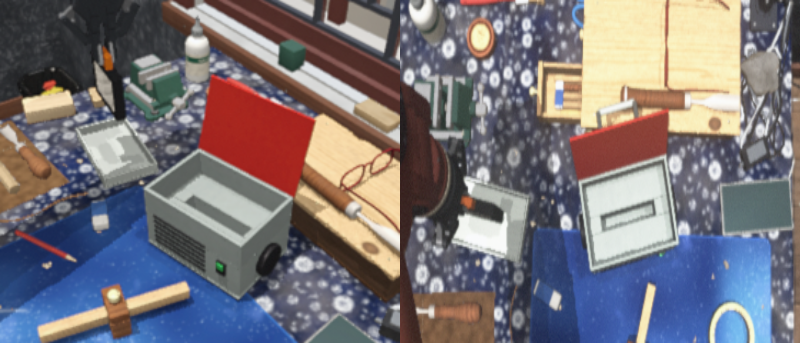

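The final view shows the plate upright over the tray, scene crop (108,90). The flap is open, the slot is empty, the eraser is in the drawer at top crop (560,92), and the tablet is in place at (757,207). Handing in.

```bash
python3 -c "
from plant import env
print(env.close_job())"
```

```text
the job is handed in; nothing more can be done
None
```

The job is handed in at about 20.8 s on the robot's clock, well inside the 67 s limit. No verdict is reported, so these are my own checks.

- **Eraser:** I picked the smaller one off the flap and let go of it in the open drawer. The last pictures still show it there.
- **Flap:** I lifted it by the bar to about 1.8 rad and it stayed open after I let go. My first arc ran slightly inside the bar's true path, which put about 32 N on the tool. I shifted the rest of the arc outward and the force fell to about 6 N or less.
- **Plate:** I drew it straight up out of the slot without setting it down. At the end it was still gripped (opening 10.7 mm), upright and at rest.
- **Final position:** the plate hangs over the tray centre (0.488, 0.232). I did not measure its lower edge directly. From the gripper height it is at about z = 0.11 m, roughly 9 cm above the tray rim and 11 cm above the table.
- **Tray angle:** my measurements disagreed. The top camera gave about −6° and the closer wrist camera −9 to −10°, so I used −9°.
- **Tablet:** it looks unmoved by eye in the final top picture; I took no measurement of it.

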